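Feel along the live edge before the pour

ROBOT

A 6-joint arm with a two-finger parallel gripper is mounted at the origin on the work surface. World frame = base frame: x ahead of the robot, y to its left, z up, the work surface at z = 0. Lengths are in m, angles in degrees, forces in N, time in s.
With the tool pointing down it reaches from about 0.25 to 0.725 m from the base axis. Payload 9.7 kg.
Tool frame: the origin (TCP) lies at the very end of the fingers, on their centre line; the grasp point (between the pads) lies tcp_to_grasp behind it (tcp_to_grasp is the distance from the TCP to the grasp point, in m); z points along the fingers, y is the direction in which the jaws open and shut (so a half turn about z gives the same grasp; the last joint's range is limited). The gripper opens to 85 mm and grips with 20 to 120 N. Pads are 22 mm wide; open, the fingers measure 114 mm over their backs; the gripper's body (76 mm by 85 mm) begins 54 mm behind the grasp point. The pads swing forward as they close: fully open they stand 13 mm farther back than shut.
Start: joints at [-70.245, 4.979, 10.078, 95.1, 0, 90], TCP at [0.186, -0.518, 0.231] pointing down, gripper open.
Joint ranges: [-179.16, 179.16], [-48.56, 103.87], [-65.8, 70.77], [-126.05, 130.52], [-82.76, 87.17], [-180, 180]. Speed limits (degrees/s): [127.2, 127.2, 147.25, 180, 180, 180].

INTERFACE

Orientations are given as [roll, pitch, yaw] about the fixed x, y, z axes, in that order (R = Rz(yaw) Ry(pitch) Rx(roll)).
In Python, from workcell import * gives the robot as it stands. The module is installed in compiled form; this text tells all that it offers.
- The arm moves only by the shell command python3 -m pendant 'ROWS' [FORCE]. ROWS is JSON, a list of rows, each a list of 3 entries, a list of its own where there are three numbers: the opening in per cent of the stroke, from 0 (shut) to 100 (fully open), then the shift along the world's x, y, z in mm, then the turn, a rotation vector about the world's x, y, z in degrees. A call has 1 to 20 rows; each row is the pose to reach, as a shift and turn from the pose measured when the call began; what a row does not reach only later rows make up. A row lasts 1/8 s, in which the tool goes at most 62.5 mm and 10.7 degrees, less where a joint would pass 70% of its speed; a pose out of reach is approached as far as the arm can. A call with a gripper value outside its range is refused whole. The fingers move at their own pace and stop on an object; FORCE is the grip in N (left out, the last holds). Time passes only in rows, so rows that repeat a pose let the fingers close. It gives the time, the measured TCP pose, the force and the opening at its end, in the units of the state.
- get_obs(): the state, without advancing time (a new reading comes with each control period).
- camera(name): name is "scene" or "top"; returns a dict with "img" (420x560x3 uint8, red, green, blue), "fx", "fy", "cx", "cy" (pixels), "cam_to_world" (4x4, takes a point from camera to world coordinates). Camera axes: x right, y down, z forward; pixel columns grow to the right and rows downward; lengths in m; the calibration is good to about 2 mm. A picture is of the moment at which its call begins. There is no depth.
- job_done(): hands the job in, once; it reports no verdict.
Trained networks look in a picture, given as the dict that the camera call returned (one of the last four; its "shot" number tells which), for a name from the list of things; names that differ only in an ending like _2 or _b are one class to them, and where a whole thing is asked for, a point or a joint stands for the part that bears it (a point fixed in the world has none). Each returns a list of dicts, best first, with "confidence" (0 to 1); they miss things now and then, are a little off and sometimes report something else, mostly with a low value. They report only what shows in the picture. A call takes as long as a camera call.
- regions_of(picture, label): "region" (420x560 bool, what is visible of it).
- pinpoint(picture, label): "position" ([x, y, z] in m, in world coordinates, good to about 4 mm: a listed point, or the origin of a listed thing).
The state is a dict: "time": time; "q": joint angles; "qd": joint speeds; "joint_efforts": joint torques, N m; "ee_pos": TCP position; "tcp_rot": TCP orientation; "wrist_force": force on the tool from outside, world axes, zero at the start; "torque": the same for the moment, N m; "opening": finger opening in m.
Only numpy, scipy, OpenCV 4.12 (cv2) and the standard library are available. Lean on these libraries where they do the work, as an engineer would, in place of code of your own. Each camera call takes 0.05 s, during which the arm holds its last target. There are 200 camera calls.

TASK

Before the resin is poured, check the bark on the live-edge board in the casting mould by touch: with the fingers closed and pointing down, run the fingertips lightly along the top of the dark bark rim, following its wavy edge from one end of the board to the other in one unbroken stroke, starting at the end where the open mixing cup stands, then lift clear. Come down only at the starting end. Only touch the rim: do not press the board down hard into its soft foam, do not lift it, and leave everything else where it is.

Things in the scene. Friction and masses are not known exactly. Their poses are not given: they have to be found in the camera images.
- board (a joint): The live-edge board, 280 mm long, 30 mm thick, pale wood, lying in the mould on a springy foam sheet. Value: how far (m) it is pressed down from rest (0); it only moves vertically, stays level, needs about 0.7 N per mm wherever it is pressed, and springs back up. Over 10 mm crushes the foam; negative means lifted.
- board_mid (a point): Point on the board's flat top face, about the middle of it; z up, y along the board's length, -x towards its wavy edge. At rest this face is 52 mm above the table, 2 mm above the mould's walls.
- mould: White casting mould fixed to the table: open tray 260 x 360 mm, 50 mm high, walls and floor 8 mm. Origin on the table under its centre; y along its length, +x towards the side against which the board lies; the rest of the tray, on the -x side, is the empty channel for the resin. The wavy edge faces that channel.
- cup: Open white plastic mixing cup, 76 mm across, 85 mm high, standing loose on the table beyond one short end of the mould (either one). Origin under its centre. It marks the end where the stroke begins.
- jar: Closed clear jar with a black cap, 64 mm across, 70 mm high, loose on the table beyond the other short end of the mould. Origin under its centre. Not to be disturbed.
- offcut: Loose wood block 28 x 60 x 24 mm on the floor of the mould's empty channel. Origin under its centre. Not to be disturbed.
- tape: Loose tape measure on the table, 66 x 36 x 62 mm high. Origin under its centre. Not to be disturbed.
- jar_lid: Loose black ring-shaped jar lid, 66 mm across, 12 mm high. Origin under its centre. Not to be disturbed.
- clamp: Loose bar clamp lying on the table, 240 mm long, 26 mm high. Not to be disturbed.
- brush: Loose brush lying on the table. Not to be disturbed.
- bark0: Piece 0 of 9 of the dark bark rim along the board's wavy edge, numbered in order along the edge (bark0 at the mould's -y end, bark8 at its +y end). Each piece is about 31 to 37 mm long, a rounded bar 24 mm across whose crest stands 4 mm above the board's flat face; the pieces join without gaps into one even, level rim (crest 56 mm above the table at rest) that swings about 30 mm to either side. Origin on the crest at mid-length; x along the rim towards +y of the mould, z up.
- bark1: Piece 1 of 9 of the dark bark rim along the board's wavy edge, numbered in order along the edge (bark0 at the mould's -y end, bark8 at its +y end). Origin on the crest at mid-length; x along the rim towards +y of the mould, z up.
- bark2: Piece 2 of 9 of the dark bark rim along the board's wavy edge, numbered in order along the edge (bark0 at the mould's -y end, bark8 at its +y end). Origin on the crest at mid-length; x along the rim towards +y of the mould, z up.
- bark3: Piece 3 of 9 of the dark bark rim along the board's wavy edge, numbered in order along the edge (bark0 at the mould's -y end, bark8 at its +y end). Origin on the crest at mid-length; x along the rim towards +y of the mould, z up.
- bark4: Piece 4 of 9 of the dark bark rim along the board's wavy edge, numbered in order along the edge (bark0 at the mould's -y end, bark8 at its +y end). Origin on the crest at mid-length; x along the rim towards +y of the mould, z up.
- bark5: Piece 5 of 9 of the dark bark rim along the board's wavy edge, numbered in order along the edge (bark0 at the mould's -y end, bark8 at its +y end). Origin on the crest at mid-length; x along the rim towards +y of the mould, z up.
- bark6: Piece 6 of 9 of the dark bark rim along the board's wavy edge, numbered in order along the edge (bark0 at the mould's -y end, bark8 at its +y end). Origin on the crest at mid-length; x along the rim towards +y of the mould, z up.
- bark7: Piece 7 of 9 of the dark bark rim along the board's wavy edge, numbered in order along the edge (bark0 at the mould's -y end, bark8 at its +y end). Origin on the crest at mid-length; x along the rim towards +y of the mould, z up.
- bark8: Piece 8 of 9 of the dark bark rim along the board's wavy edge, numbered in order along the edge (bark0 at the mould's -y end, bark8 at its +y end). Origin on the crest at mid-length; x along the rim towards +y of the mould, z up.

How it is judged:
By the outcome, as a careful person would: the job done as asked, in the order asked, and still so for the second after the job is handed in, with the robot touching nothing.
It also fails if it takes over 51 s, if anything falls off the work surface, if the arm or the gripper's body presses on something with over 40 N, if the wrist force passes 120 N, or if a joint passes its speed limit or range.

## Working session

There is one attempt and no reset: what is moved stays moved. The work goes in short steps, Python scripts to look and compute and a shell command to move; the robot and the scene stay as the last step left them, time stands still between calls to the robot, and variables do not carry over. Pictures are saved under pics/ and viewed, about 8 in all and at most 12, crops included, and the job is handed in when it is done.

```bash
mkdir -p pics
python3 - <<'E'
from workcell import *
import cv2,numpy as np
for n in ("top","scene"):
    p=camera(n); cv2.imwrite(f"pics/{n}1.png",p["img"][:,:,::-1])
    print(n,p["fx"],p["cx"],p["cy"],np.round(p["cam_to_world"],3).tolist())
    for l in ["cup","jar","mould","board_mid","offcut"]+[f"bark{i}" for i in range(9)]:
        r=pinpoint(p,l); print(l,[(np.round(d["position"],4).tolist(),round(d["confidence"],2)) for d in r[:2]])
o=get_obs();print(o)
E
```

```text
top 407.04914721445937 276.18024446189673 211.05779106106303 [[-0.009, -0.991, 0.134, 0.478], [-1.0, 0.011, 0.011, 0.009], [-0.013, -0.134, -0.991, 0.989], [0.0, 0.0, 0.0, 1.0]]
cup [([0.5174, 0.2997, -0.0046], 0.57)]
jar [([0.6126, -0.1984, -0.0049], 0.94)]
mould [([0.566, 0.0545, -0.0007], 0.65)]
board_mid [([0.6268, 0.0474, 0.0495], 0.97), ([0.7439, 0.1386, -0.0007], 0.17)]
offcut [([0.4769, 0.0407, 0.0091], 0.83), ([0.7426, 0.1374, -0.0008], 0.3)]
bark0 [([0.5727, 0.0675, 0.057], 0.72), ([0.5551, -0.0284, 0.0585], 0.69)]
bark1 [([0.5727, 0.0675, 0.057], 0.72), ([0.5551, -0.0284, 0.0585], 0.69)]
bark2 [([0.5727, 0.0675, 0.057], 0.72), ([0.5551, -0.0284, 0.0585], 0.69)]
bark3 [([0.5727, 0.0675, 0.057], 0.72), ([0.5551, -0.0284, 0.0585], 0.69)]
bark4 [([0.5727, 0.0675, 0.057], 0.72), ([0.5551, -0.0284, 0.0585], 0.69)]
bark5 [([0.5727, 0.0675, 0.057], 0.72), ([0.5551, -0.0284, 0.0585], 0.69)]
bark6 [([0.5727, 0.0675, 0.057], 0.72), ([0.5551, -0.0284, 0.0585], 0.69)]
bark7 [([0.5727, 0.0675, 0.057], 0.72), ([0.5551, -0.0284, 0.0585], 0.69)]
bark8 [([0.5727, 0.0675, 0.057], 0.72), ([0.
[... 1016 characters left out ...]
0.0551], 0.6), ([0.5576, -0.0613, 0.0539], 0.57)]
{'time': 1.5, 'q': array([-7.02453956e+01,  4.97924170e+00,  1.00775180e+01,  9.50998946e+01,
       -7.62200792e-05,  8.99999889e+01]), 'qd': array([-0.0683841 , -0.02966213, -0.11447776,  0.04933099, -0.08934662,
       -0.01466977]), 'joint_efforts': array([ 6.62602870e-04, -5.20096707e+01,  4.64855611e+01,  1.75848694e-03,
       -3.05286096e-05,  1.09006743e-05]), 'ee_pos': array([ 0.18589201, -0.51762246,  0.23127462]), 'tcp_rot': array([-1.79998382e+02,  7.62197648e-05,  1.97546155e+01]), 'wrist_force': array([0.8593277 , 0.26402347, 0.38664829]), 'torque': array([-0.04728147, -0.02685564,  0.03063938]), 'opening': 0.08537617975464482}
```

```bash
cat > h.py <<'E'
import numpy as np,cv2
def ray(p,u,v,z):
    M=np.array(p["cam_to_world"]);d=M[:3,:3]@np.array([(u-p["cx"])/p["fx"],(v-p["cy"])/p["fy"],1])
    return M[:3,3]+d*(z-M[2,3])/d[2]
def proj(p,X):
    M=np.array(p["cam_to_world"]);c=M[:3,:3].T@(np.array(X)-M[:3,3]);return p["fx"]*c[0]/c[2]+p["cx"],p["fy"]*c[1]/c[2]+p["cy"]
E
python3 - <<'E'
from workcell import *
from h import *
for n in ("top","scene"):
    p=camera(n)
    r=pinpoint(p,"bark3"); P=sorted([np.round(d["position"],4).tolist()+[round(d["confidence"],2)] for d in r],key=lambda a:a[1]);print(n);[print(x) for x in P]
    m=np.zeros((420,560),bool)
    for d in regions_of(p,"bark3"):
        print(d["confidence"],d["region"].sum())
        if d["confidence"]>.3: m|=d["region"]
    np.save(n+"_m.npy",m)
    im=p["img"].copy(); c,_=cv2.findContours(m.astype(np.uint8),0,2)
    big=cv2.resize(im,None,fx=2,fy=2,interpolation=cv2.INTER_CUBIC); cv2.drawContours(big,[2*k for k in c],-1,(255,0,0),1)
    for x in P: u,v=proj(p,x[:3]);cv2.circle(big,(int(2*u),int(2*v)),4,(0,255,0),1)
    cv2.imwrite(f"pics/{n}2.png",(big[200:800,200:1000] if n=="scene" else big[100:700,100:900])[:,:,::-1])
E
```

```text
top
[0.5791, -0.0885, 0.0577, 0.72]
[0.5535, -0.0566, 0.0556, 0.55]
[0.5531, -0.0284, 0.0556, 0.52]
[0.5558, 0.0043, 0.0559, 0.59]
[0.5562, 0.0402, 0.0587, 0.59]
[0.5699, 0.0681, 0.0616, 0.56]
[0.5867, 0.102, 0.0555, 0.58]
[0.5746, 0.1301, 0.0556, 0.42]
[0.5472, 0.1619, 0.0555, 0.49]
0.75 197
0.67 125
0.66 120
0.66 110
0.53 125
0.52 155
0.47 124
scene
[0.5769, -0.0897, 0.0555, 0.41]
[0.5591, -0.0606, 0.0524, 0.38]
[0.5531, -0.0262, 0.0556, 0.56]
[0.5577, 0.0008, 0.0538, 0.61]
[0.5612, 0.0403, 0.0551, 0.44]
[0.5743, 0.0727, 0.0582, 0.62]
[0.5738, 0.1374, 0.0523, 0.61]
[0.5402, 0.163, 0.0524, 0.6]
0.64 54
0.54 77
0.51 31
0.51 56
0.45 61
0.4 44
0.38 61
```

View pics/top1.png

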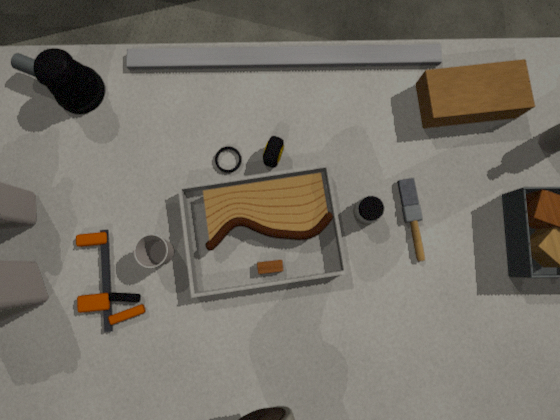

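View pics/scene1.png

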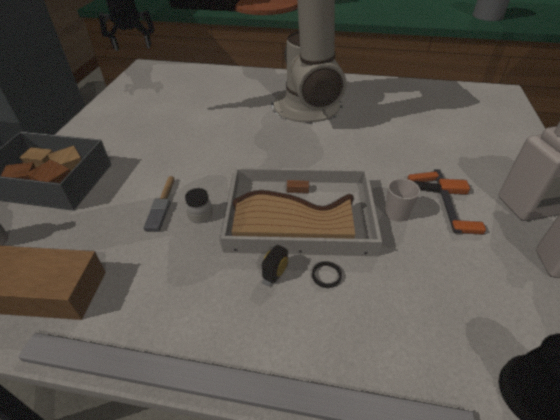

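```bash
cat > seg.py <<'E'
from workcell import *
from h import *
p=camera("top")
im=p["img"].astype(int);R,G,B=im[...,0],im[...,1],im[...,2]
m=((R<130)&(R>1.6*B)&(R>25)).astype(np.uint8)
m[:165]=0;m[258:]=0;m[:,:195]=0;m[:,340:]=0
n,l,st,_=cv2.connectedComponentsWithStats(m);k=1+np.argmax(st[1:,4]);m=l==k;print(st[k])
W=[]
for u in range(st[k][0],st[k][0]+st[k][2]):
    v=np.where(m[:,u])[0]; a=ray(p,u,v.max()+.5,.05);b=ray(p,u,v.min()-.5,.052);c=ray(p,u,v.mean(),.054)
    W.append([c[1],c[0],a[0],b[0]])
W=np.array(W);print(np.round(W[::4]*1000).astype(int).tolist(), np.round(W[-1]*1000))
np.save("W.npy",W)
big=cv2.resize(p["img"][160:265,190:345],None,fx=5,fy=5,interpolation=cv2.INTER_CUBIC)
c,_=cv2.findContours(cv2.resize(m[160:265,190:345].astype(np.uint8),None,fx=5,fy=5,interpolation=0),0,2);cv2.drawContours(big,c,-1,(0,255,0),1)
cv2.imwrite("pics/seg.png",big[:,:,::-1])
E
python3 seg.py
```

```text
[ 206  197  127   53 1365]
[[181, 529, 525, 534], [172, 530, 518, 543], [163, 538, 522, 555], [154, 547, 532, 564], [145, 559, 543, 575], [136, 567, 552, 582], [127, 576, 564, 589], [117, 582, 571, 594], [108, 585, 575, 596], [99, 584, 575, 593], [90, 581, 570, 593], [80, 578, 568, 589], [71, 572, 561, 584], [62, 570, 558, 581], [53, 564, 554, 574], [43, 560, 549, 572], [34, 558, 547, 569], [25, 557, 546, 567], [16, 554, 544, 565], [7, 554, 544, 565], [-3, 553, 542, 564], [-12, 552, 541, 562], [-21, 551, 541, 562], [-30, 550, 539, 562], [-39, 550, 539, 562], [-48, 551, 541, 562], [-58, 555, 543, 566], [-67, 563, 548, 589], [-76, 571, 552, 599], [-86, 582, 562, 624], [-95, 595, 571, 622], [-105, 591, 582, 601]] [-109.  591.  587.  596.]
```

View pics/seg.png

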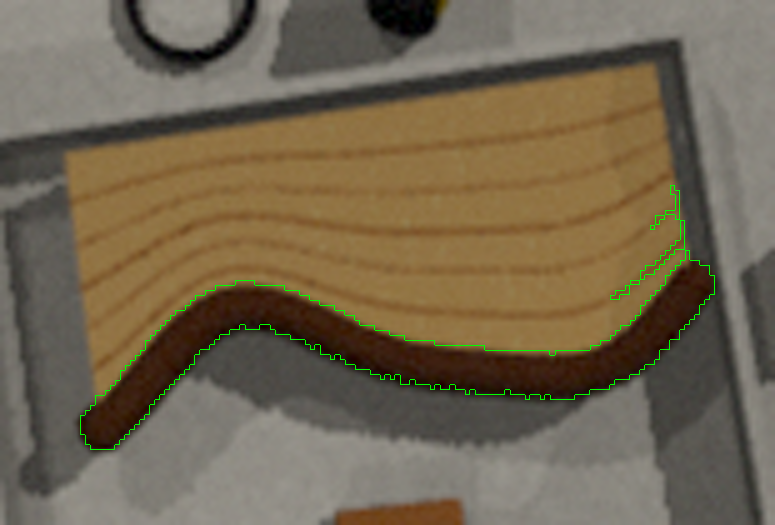

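```bash
cat > path.py <<'E'
from workcell import *
from h import *
from scipy.interpolate import UnivariateSpline as S
p=camera("top")
im=p["img"].astype(int);R,G,B=im[...,0],im[...,1],im[...,2]
m=((R<80)&(R>1.5*B)&(R>20)).astype(np.uint8)
m[:165]=0;m[258:]=0;m[:,:195]=0;m[:,340:]=0
m=cv2.morphologyEx(m,cv2.MORPH_OPEN,np.ones((4,4),np.uint8))
W=[]
us=np.where(m.any(0))[0];print(us[0],us[-1])
for u in us:
    v=np.where(m[:,u])[0]; c=ray(p,u,v.mean(),.052);W.append([c[1],c[0],len(v)])
W=np.array(W)[::-1]; print("ends",W[0],W[-1])
g=(W[:,0]<W[-1,0]-7)&(W[:,0]>W[0,0]+7)   # caps bias the column centre
s=S(W[g,0],W[g,1],s=g.sum()*(.0008**2)); d=s.derivative()
y=np.arange(-.103,.178,.001);k=d(y);n=np.sqrt(1+k*k)
X=s(y)+.0015/n; Y=y-.0015*k/n
a=np.r_[0,np.cumsum(np.hypot(np.diff(X),np.diff(Y)))];print("len",a[-1])
t=np.arange(a[-1],0,-.010)
P=np.c_[np.interp(t,a,X),np.interp(t,a,Y)];np.save("P.npy",P);print(np.round(P*1000,1).tolist())
for q in pinpoint(p,"bark0"):
    x,yy=q["position"][:2]; print(np.round([x*1000,yy*1000, (x-np.interp(yy,Y,X))*1000]),end=" ")
big=cv2.resize(p["img"][160:265,190:345],None,fx=5,fy=5,interpolation=cv2.INTER_CUBIC)
for x in P:
    u,v=proj(p,[*x,.056]);cv2.circle(big,(int(5*(u-190+.5)),int(5*(v-160+.5))),3,(0,255,0),-1)
cv2.imwrite("pics/path.png",big[:,:,::-1])
E
python3 path.py
```

```text
207 333
ends [-0.11166203  0.58891866  4.        ] [0.17948382 0.52593211 5.        ]Traceback (most recent call last):
  File "path.py", line 15, in <module>
    s=S(W[g,0],W[g,1],s=g.sum()*(.0008**2)); d=s.derivative()
    data = dfitpack.fpcurf0(x, y, k, w=w, xb=bbox[0],
                            xe=bbox[1], s=s)
_dfitpack.error: (m>k) failed for hidden m: fpcurf0:m=0
```

```bash
python3 -m pendant '[[0,[10,40,0],[0,0,5]],[0,[30,80,0],[0,0,10]],[0,[50,130,0],[0,0,15]],[0,[75,180,0],[0,0,20]],[0,[100,230,0],[0,0,25]],[0,[125,280,0],[0,0,30]],[0,[150,330,0],[0,0,35]],[0,[175,380,0],[0,0,40]],[0,[200,430,0],[0,0,45]],[0,[225,480,0],[0,0,50]],[0,[250,530,0],[0,0,56]],[0,[275,580,0],[0,0,62]],[0,[300,620,0],[0,0,68]],[0,[320,650,-10],[0,0,74]],[0,[340,675,-30],[0,0,80]],[0,[346,688,-60],[0,0,80]],[0,[346,690,-80],[0,0,80]],[0,[346,690,-90],[0,0,80]],[0,[346,690,-100],[0,0,80]],[0,[346,690,-100],[0,0,80]]]'
```

```text
time: 4.4
ee_pos: [0.5318, 0.1721, 0.1312]
tcp_rot: [-180.0, 0.0, 99.7]
wrist_force: [0.5, 0.3, 0.3]
opening: 0.0002
```

```bash
sed -i 's/-7)/-.007)/;s/+7)/+.007)/;s/^p=camera("top")/p=camera("top");p["img"]=cv2.imread("pics\/top1.png")[:,:,::-1].copy()/;s/^for q in pinpoint.*/for x,yy in [(.5791,-.0885),(.5535,-.0566),(.5531,-.0284),(.5558,.0043),(.5562,.0402),(.5699,.0681),(.5867,.102),(.5746,.1301),(.5472,.1619)]:/;s/^    x,yy=q\["position"\]\[:2\]; /    /' path.py; python3 path.py; python3 -c "
from workcell import *;print(get_obs()['ee_pos'])"
```

```text
207 333
ends [-0.11166203  0.58891866  4.        ] [0.17948382 0.52593211 5.        ]
len 0.3245676322197409
[[519.0, 178.0], [526.0, 170.8], [533.4, 164.1], [541.0, 157.6], [548.6, 151.1], [556.0, 144.4], [563.1, 137.4], [569.6, 129.8], [575.0, 121.4], [579.0, 112.2], [580.9, 102.4], [580.3, 92.5], [577.8, 82.8], [574.1, 73.5], [569.8, 64.5], [565.3, 55.6], [560.9, 46.6], [557.1, 37.3], [554.5, 27.7], [553.0, 17.8], [552.1, 7.9], [551.2, -2.1], [550.2, -12.0], [549.2, -22.0], [548.6, -32.0], [548.9, -42.0], [550.4, -51.8], [553.5, -61.3], [558.2, -70.2], [564.0, -78.3], [570.7, -85.7], [578.0, -92.6], [585.7, -99.0]]
[579. -88.   6.] [554. -57.   2.] [553. -28.   4.] [556.   4.   4.] [556.  40.  -2.] [570.  68.  -2.] [587. 102.   6.] [575. 130.   5.] [547. 162.  11.] [0.53199033 0.17217364 0.13173323]
```

View pics/path.png

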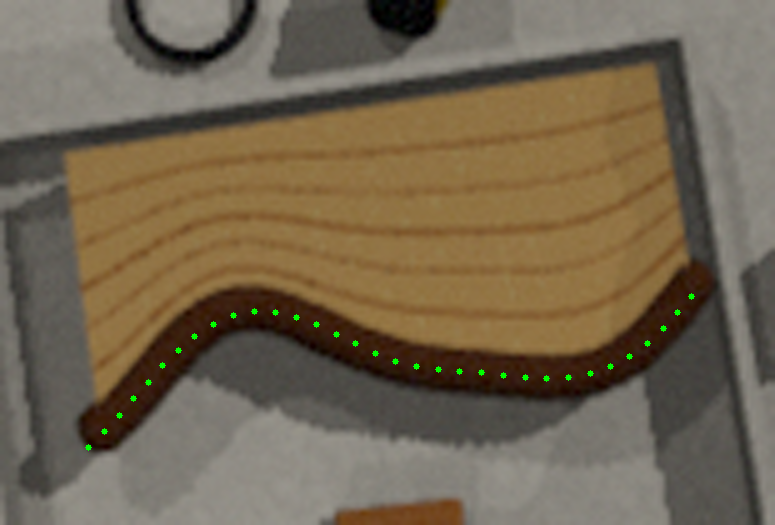

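```bash
cat > final.py <<'E'
import numpy as np
P=np.load("P.npy")*1000
T=np.gradient(P,axis=0);T/=np.linalg.norm(T,axis=1)[:,None]
N=np.c_[-T[:,1],T[:,0]]; Q=P+2.7*N
Q=Q[1:]; Q=np.vstack([Q,[592.5,-102.5]])
a=np.r_[0,np.cumsum(np.linalg.norm(np.diff(Q,axis=0),axis=1))]
t=np.linspace(0,a[-1],52);Q=np.c_[np.interp(t,a,Q[:,0]),np.interp(t,a,Q[:,1])];np.save("Q.npy",Q)
print(Q.round(1).tolist())
E
python3 final.py; python3 -m pendant '[[0,[-3,0,-30],[0,0,0]],[0,[-3,0,-60],[0,0,0]],[0,[-3,0,-68],[0,0,0]],[0,[-3,0,-70],[0,0,0]],[0,[-3,0,-70],[0,0,0]]]'
python3 - <<'E'
from workcell import *
from h import *
p=camera("scene");print(get_obs()["ee_pos"])
u,v=proj(p,[.5285,.172,.056]);u,v=int(u),int(v);print(u,v)
cv2.imwrite("pics/s3.png",cv2.resize(p["img"][v-60:v+40,u-70:u+60],None,fx=6,fy=6,interpolation=2)[:,:,::-1])
E
```

```text
[[527.9, 172.8], [532.5, 168.6], [537.1, 164.5], [541.9, 160.4], [546.6, 156.4], [551.3, 152.3], [555.9, 148.2], [560.4, 143.9], [564.8, 139.5], [568.9, 134.8], [572.7, 129.9], [576.1, 124.7], [578.9, 119.2], [581.4, 113.5], [582.7, 107.4], [583.5, 101.3], [583.2, 95.0], [582.2, 88.9], [580.6, 82.9], [578.5, 77.1], [576.1, 71.3], [573.4, 65.7], [570.6, 60.2], [567.8, 54.6], [565.1, 49.0], [562.5, 43.4], [560.2, 37.6], [558.4, 31.7], [556.9, 25.6], [556.0, 19.5], [555.3, 13.3], [554.8, 7.1], [554.2, 0.9], [553.6, -5.3], [552.9, -11.5], [552.3, -17.7], [551.8, -23.8], [551.4, -30.1], [551.4, -36.3], [551.7, -42.5], [552.7, -48.6], [554.2, -54.6], [556.1, -60.5], [559.0, -66.0], [562.3, -71.3], [566.0, -76.3], [570.1, -81.0], [574.4, -85.5], [578.9, -89.7], [583.6, -93.8], [588.3, -97.9], [592.5, -102.5]]
time: 5.08
ee_pos: [0.5297, 0.1723, 0.0631]
tcp_rot: [179.9, -0.0, 99.7]
wrist_force: [0.4, -0.5, -0.3]
opening: -0.0004
[0.52967994 0.17234637 0.06308285]
348 193
```

View pics/s3.png

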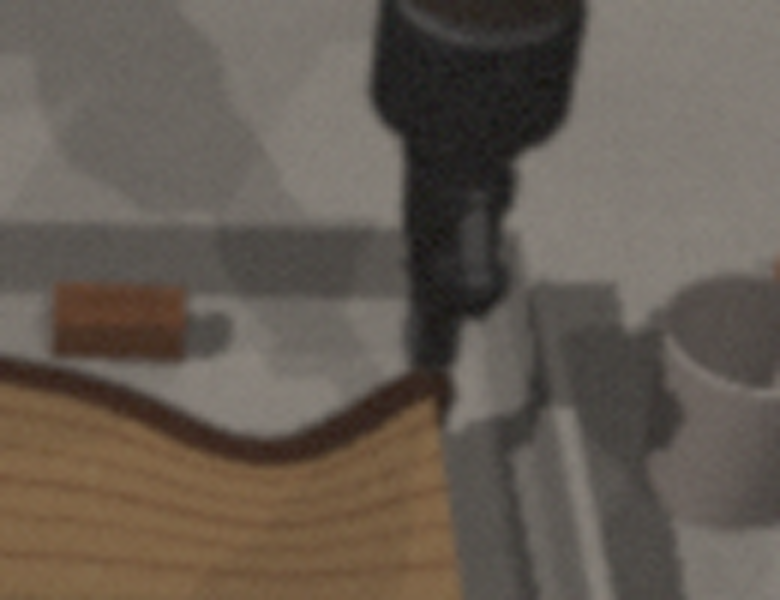

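```bash
python3 -m pendant '[[0,[0,-1,-4],[0,0,0]],[0,[0,-1,-7],[0,0,0]],[0,[0,-1,-9],[0,0,0]],[0,[0,-1,-10],[0,0,0]],[0,[0,-1,-10],[0,0,0]],[0,[0,-1,-10],[0,0,0]]]'; python3 -c "
from workcell import *
for i in range(3): camera('top');o=get_obs();print(o['ee_pos'],o['wrist_force'],o['torque'])"
```

```text
time: 5.88
ee_pos: [0.5298, 0.1714, 0.0532]
tcp_rot: [179.9, -0.0, 99.7]
wrist_force: [-0.5, 0.1, 2.4]
opening: -0.0002
[0.52978686 0.17135986 0.05322321] [ 0.36153963 -0.9722533   2.44529945] [-0.09679633 -0.08007553  0.01867456]
[0.52978042 0.17138078 0.05321829] [ 0.61284456 -1.06687093  0.98458241] [-0.07382485 -0.09753863 -0.01610722]
[0.52975782 0.17139194 0.0532041 ] [ 0.73950831 -1.10910854  2.0632379 ] [-0.1003033  -0.14783046  0.02464263]
```

```bash
python3 -m pendant '[[0,[3,-3,0],[0,0,0]],[0,[7,-7,0],[0,0,0]],[0,[12,-11,0],[0,0,0]],[0,[17,-15,0],[0,0,0]],[0,[21.5,-19,0],[0,0,0]],[0,[26,-23,0],[0,0,0]],[0,[30.5,-27.5,0],[0,0,0]],[0,[35,-32,0],[0,0,0]],[0,[39,-36.5,0],[0,0,0]],[0,[43,-41.5,0],[0,0,0]],[0,[46.3,-46.7,0],[0,0,0]],[0,[49,-52,0],[0,0,0]],[0,[51.5,-58,0],[0,0,0]],[0,[53,-64,0],[0,0,0]],[0,[53.7,-70,0],[0,0,0]],[0,[53.4,-76,0],[0,0,0]],[0,[52.4,-82.5,0],[0,0,0]]]'
python3 - <<'E'
from workcell import *
from h import *
p=camera("scene");o=get_obs();print(o["ee_pos"],o["wrist_force"])
Q=np.load("Q.npy")/1000
u,v=map(int,proj(p,[.56,.06,.056]))
x0,y0=u-75,v-55
big=cv2.resize(p["img"][y0:v+45,x0:u+75],None,fx=5,fy=5,interpolation=2)
for q in Q: a,b=proj(p,[*q,.056]);cv2.circle(big,(int(5*(a-x0+.5)),int(5*(b-y0+.5))),2,(0,255,0),-1)
cv2.imwrite("pics/s4.png",big[:,:,::-1])
E
```

```text
time: 8.15
ee_pos: [0.5822, 0.0885, 0.0532]
tcp_rot: [179.8, -0.0, 99.7]
wrist_force: [-1.1, 0.7, 2.8]
opening: -0.0001
[0.58204572 0.08781696 0.05323984] [ 0.57900945 -0.33267264  2.66073351]
```

View pics/s4.png

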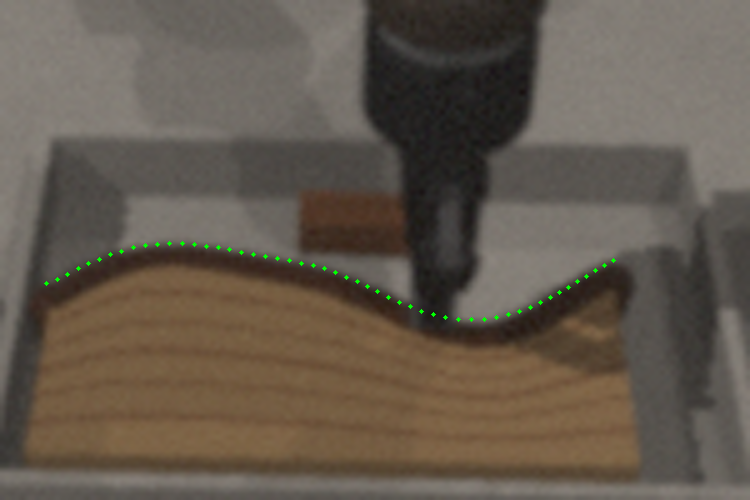

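```bash
python3 -m pendant '[[0,[-0.5,-5,0],[0,0,0]],[0,[-2.5,-10.7,0],[0,0,0]],[0,[-5,-16.5,0],[0,0,0]],[0,[-7.6,-22,0],[0,0,0]],[0,[-10.5,-27.5,0],[0,0,0]],[0,[-13.2,-33,0],[0,0,0]],[0,[-16,-39,0],[0,0,0]],[0,[-18.5,-44.5,0],[0,0,0]],[0,[-21,-50,0],[0,0,0]],[0,[-22.7,-56,0],[0,0,0]],[0,[-24.2,-62,0],[0,0,0]],[0,[-25,-68.3,0],[0,0,0]],[0,[-25.8,-74.5,0],[0,0,0]],[0,[-26.3,-80.7,0],[0,0,0]],[0,[-27,-87,0],[0,0,0]],[0,[-27.5,-93,0],[0,0,0]],[0,[-28.2,-99.3,0],[0,0,0]]]'
python3 - <<'E'
from workcell import *
o=get_obs();print(o["ee_pos"],o["wrist_force"])
E
```

```text
time: 10.32
ee_pos: [0.5538, -0.0119, 0.0532]
tcp_rot: [179.9, -0.0, 99.7]
wrist_force: [0.6, 1.9, 1.8]
opening: -0.0001
[ 0.55378048 -0.01187439  0.05320107] [0.63468732 1.92256017 1.79654954]
```

```bash
python3 -m pendant '[[0,[-0.5,-5.8,0],[0,0,0]],[0,[-1,-12,0],[0,0,0]],[0,[-1.4,-18,0],[0,0,0]],[0,[-1.4,-24.4,0],[0,0,0]],[0,[-1,-30.6,0],[0,0,0]],[0,[0,-36.7,0],[0,0,0]],[0,[1.4,-42.7,0],[0,0,0]],[0,[3.3,-48.6,0],[0,0,0]],[0,[6.2,-54,0],[0,0,0]],[0,[9.5,-59.4,0],[0,0,0]],[0,[13.2,-64.4,0],[0,0,0]],[0,[17.3,-69,0],[0,0,0]],[0,[21.5,-73.6,0],[0,0,0]],[0,[26,-77.8,0],[0,0,0]],[0,[30.5,-82,0],[0,0,0]],[0,[35.3,-86,0],[0,0,0]],[0,[38.5,-90,0],[0,0,0]],[0,[38.5,-90,0],[0,0,0]]]'
python3 - <<'E'
from workcell import *
from h import *
p=camera("scene");o=get_obs();print(o["ee_pos"],o["wrist_force"])
u,v=map(int,proj(p,[.575,-.06,.056]))
cv2.imwrite("pics/s5.png",cv2.resize(p["img"][v-55:v+45,u-65:u+65],None,fx=6,fy=6,interpolation=2)[:,:,::-1])
E
```

```text
time: 12.58
ee_pos: [0.5928, -0.1024, 0.0533]
tcp_rot: [179.8, 0.0, 99.7]
wrist_force: [1.0, -0.8, 1.6]
opening: -0.0
[ 0.59270597 -0.10226966  0.0533557 ] [ 1.76537834 -1.09925252  1.61783843]
```

View pics/s5.png

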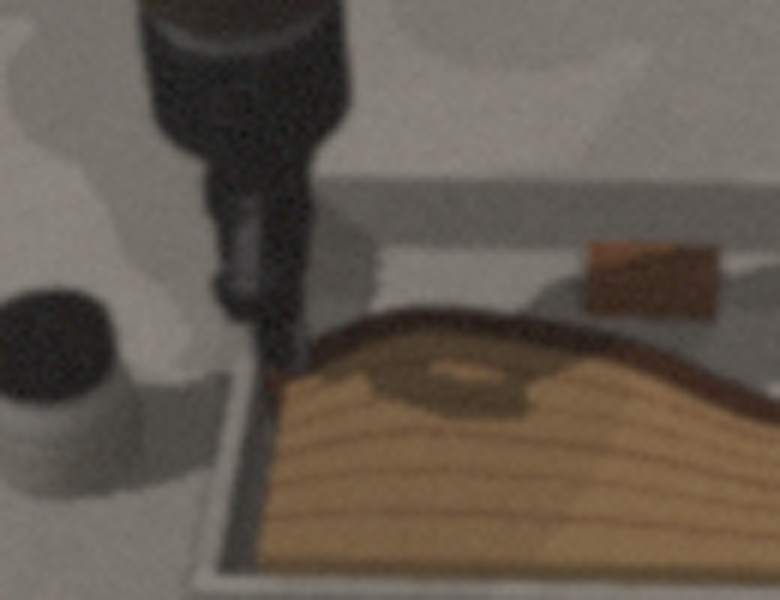

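The fingertips sit on the far end of the rim, near pixel (285,375), and the gripper is clear of the jar. Next I lift straight up.

```bash
python3 -m pendant '[[0,[0,0,5],[0,0,0]],[0,[0,0,20],[0,0,0]],[0,[0,0,50],[0,0,0]],[0,[0,0,90],[0,0,0]],[0,[0,0,120],[0,0,0]],[0,[0,0,130],[0,0,0]],[0,[0,0,130],[0,0,0]],[0,[0,0,130],[0,0,0]]]'
python3 - <<'E'
from workcell import *
import numpy as np
p=camera("scene")
for l in ("cup","jar","offcut","board_mid"): print(l,[np.round(d["position"],3).tolist() for d in pinpoint(p,l)[:1]])
print(get_obs()["wrist_force"]); job_done()
E
```

```text
time: 13.62
ee_pos: [0.5922, -0.1022, 0.1819]
tcp_rot: [179.9, 0.0, 99.7]
wrist_force: [-0.0, 1.2, 0.1]
opening: 0.0004
cup [[0.516, 0.299, 0.002]]
jar [[0.475, 0.036, 0.008]]
offcut [[0.474, 0.04, 0.008]]
board_mid [[0.625, 0.046, 0.049]]
[ 0.08467904  0.49913222 -0.75289058]
the job is handed in; nothing more can be done
```

The stroke is done and the job is handed in at about 13.6 s, well under the 51 s limit. With the fingers closed and pointing down, I came down once on the rim at the cup end (+y). I then followed the wavy crest to the jar end in one stroke and lifted straight up.

- **Contact:** the tip height stayed at about 53.2 mm. That means roughly 2.8 mm of press into the foam, with about 1.6–2.8 N of vertical force at the points I read. I only read the force between calls, so I did not see it continuously along the stroke.
- **Path:** the first centreline sat 2–3 mm to the outer side of the rim, so I shifted it inward before starting. About a third of the way along, a picture suggested about 1 mm more, which I added for the rest.
- **After lifting:** the vertical force was back near zero. The cup and the offcut measured where they were before, and the board's mid-point was within a few mm of where it was.
- **One check disagreed:** the final jar detection returned the offcut's position, so it was a false match. The last close-up, before the lift, showed the jar apparently undisturbed.
- **Not re-checked:** I did not measure the tape, lid, clamp or brush again, but the fingers never went near them at low height.

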